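# Open the scrap box by feel and throw out the spoiled blank

## Task

Take the rod from its wooden stand and feel along the floor of the deep slot in the tall side of the grey scrap box until its tip drops into the hidden hole, then push it down until its handle rests on the box; this opens the shutter, and the rod stays standing there. Then drop the small oval plaster blank, the smallest one near the box's right side, through the open mouth into the scrap box. Leave everything else where it is.

Things in the scene. Friction and masses are not known exactly. Their poses are not given: they have to be found in the camera images.
- scrap_box: grey metal scrap box, fixed, 176 mm along its x (away from the robot), 146 mm along its y, yaw within 0.2 rad; origin at the centre of its underside. Right part, y -73 to +27 mm: collecting bin, rim 70 mm high, inner floor at z 6 mm, inner space x -80 to 80, y -65 to 27 mm. Left part, y +27 to +73 mm: closed housing, flat top 120 mm high, with one slot in it
- slot (a point): centre of the slot in the housing's top, at z 120 mm, box x 0, y +50 mm; axes as the box. The slot runs along x from -36 to +36 mm, is 17 mm wide, straight-walled and 60 mm deep: its floor, the hidden face, is 60 mm below this point. One hole in that floor, 18 mm long in x and as wide as the slot, is centred anywhere from x -22 to +22 mm; it is not reported and must be felt
- mouth (a point): centre of the bin's mouth at rim height, z 70 mm, box x -40, y -22 mm; axes as the box. The mouth is 80 mm along x and 86 mm along y. At the start an aluminium shutter plate 9 mm below the rim closes it; it slides back (+x) under the fixed deck behind the mouth. 55 mm of free depth lies under the shutter
- plunger (a joint): plunger in the hidden hole, its top 14 mm below the slot floor; 0 at the start wherever the hole is, grows to 0.027 m as it is pushed down. It needs about 5 to 8 N and stays where it is left (no spring). It draws the shutter back by three times its own travel: 0.025 m opens 75 mm of the mouth
- rod: opening rod, 169 mm long, 0.15 kg, upright in its stand: round steel shank 12 mm thick, 99 mm long, with a tapered tip; above it a square wooden handle 22 x 22 x 70 mm whose flat underside is a shoulder wider than the slot. Origin at the tip, z up the rod, x and y square to the handle's faces. With the shoulder on the housing the tip is at z 21 mm and the plunger at 0.025 m
- rod_tip (a point): lower end of the rod
- rod_handle (a point): middle of the rod's wooden handle, 136 mm above the tip, where to grip it
- rod_stand: wooden block 64 x 64 x 104 mm, fixed, origin at the centre of its underside; the rod hangs in a 16 mm bore through its middle, the handle's shoulder on the block's top
- spoiled_blank: the small oval plaster blank to throw away, 47 mm (its x) x 68 mm (its y) x 14 mm thick, 0.06 kg, lying flat on the table to the right of the scrap box; origin at the centre of its underside
- dish_blank: bystander: larger oval plaster blank, 56 x 96 x 23 mm, beyond the small one
- fish_bystander: bystander: white bisque fish, 69 x 138 x 110 mm, behind the stand
- sanding: bystander: dark red sanding block, 60 x 95 x 26 mm, left of the stand
Things that resemble listed ones, but are neither listed nor needed, are in the scene too. What is shaped like the spoiled_blank but blue or purple is not meant.

How it is judged:
By the outcome, as a careful person would: the job done as asked, in the order asked, and still so for the second after the job is handed in, with the robot touching nothing.
It also fails if it takes over 59 s, if anything falls off the work surface, if the arm or the gripper's body presses on something with over 40 N, if the wrist force passes 120 N, or if a joint passes its speed limit or range.

## Robot

A 6-joint arm with a two-finger parallel gripper is mounted at the origin on a cart in front of the work surface, level with it; the furniture and walls round the work are solid. World frame = base frame: x ahead of the robot, y to its left, z up, the work surface at z = 0. Lengths are in m, angles in rad, forces in N, time in s.
With the tool pointing down it reaches from about 0.275 to 0.875 m from the base axis. Payload 12.5 kg.
Tool frame: the origin (TCP) lies between the finger pads; the fingertips stand 8 mm ahead of it and the grasp point (between the pads) lies 11 mm behind it (r.tip_extent is the distance from the TCP to the fingertips, in m); z points along the fingers, y is the direction in which the jaws open and shut (so a half turn about z gives the same grasp; the last joint's range is limited). The gripper opens to 85 mm and grips with 20 to 120 N. Pads are 22 mm wide; open, the fingers measure 114 mm over their backs; the gripper's body (76 mm by 85 mm) begins 54 mm behind the grasp point. The pads swing forward as they close: fully open they stand 13 mm farther back than shut.
Start: joints at [-1.32, 0.351, 1.652, -0, 1.139, -0.085], TCP at [0.181, -0.519, 0.211] pointing down, gripper open.
Joint ranges: [-2.75, 2.75], [-0.79, 2.1], [0.01, 2.65], [-1.57, 4.71], [0.07, 3.14], [-2.87, 2.87]. Speed limits (rad/s): [2.22, 2.22, 2.79, 3.14, 3.14, 3.14].

## Interface

Orientations are given as [roll, pitch, yaw] about the fixed x, y, z axes, in that order (R = Rz(yaw) Ry(pitch) Rx(roll)).
In Python, from bench import r, snapshot gives the robot as it stands.
- The arm moves only by the tool drive_tool, never from a script. Its arguments are lists of equal length, an entry for each row: "translation": the shift along the tool's x, y, z in mm, a list of three; "yaw": the turn about the tool's z in rad; "hand": the opening, from -1 (shut) to 1 (fully open), so that 0 is half open. A call has 1 to 10 rows; each row is the pose to reach, as a shift and turn from the pose measured when the call began, along the tool's axes at that moment; what a row does not reach only later rows make up. A row lasts 1/12 s, in which the tool goes at most 41.7 mm and 7.16 degrees, less where a joint would pass 70% of its speed; a pose out of reach is approached as far as the arm can. A call with a gripper value outside its range is refused whole. The fingers move at their own pace and stop on an object; the grip force is fixed at half the most. Time passes only in rows, so rows that repeat a pose let the fingers close. It gives the time, the measured TCP pose, the force and the opening at its end, in the units of the state.
- r.sense(): the state, without advancing time (a new reading comes with each control period).
- snapshot(name): name is "side" or "top" or "wrist"; returns a dict with "img" (420x560x3 uint8, red, green, blue), "camera_matrix" (3x3 intrinsics, pixels), "k1" (the pictures are not rectified: a ray, as slopes to the right and down, at radius r is drawn at 1 + k1 r^2 times it, then the intrinsics apply), "R" (3x3) and "t" (3): a world point X has camera coordinates R X + t. Camera axes: x right, y down, z forward; pixel columns grow to the right and rows downward; lengths in m; the calibration is good to about 2 mm. A picture is of the moment at which its call begins. There is no depth.
- r.sign_off(): hands the job in, once; it reports no verdict.
The state is a dict: "time": time; "q": joint angles; "joint_vel": joint speeds; "joint_efforts": joint torques, N m; "position": TCP position; "ee_rot": TCP orientation; "contact_force": force on the tool from outside, world axes, zero at the start; "moment": the same for the moment, N m; "opening": opening from 0.0 (shut) to 1.0 (fully open).
Only numpy, scipy, OpenCV 4.12 (cv2) and the standard library are available. Lean on these libraries where they do the work, as an engineer would, in place of code of your own. Each camera call takes 0.05 s, during which the arm holds its last target.

## Working session

There is one attempt and no reset: what is moved stays moved. The work goes in short steps, Python scripts to look and compute and a tool call to move; the robot and the scene stay as the last step left them, time stands still between calls to the robot, and variables do not carry over. Pictures are saved under pics/ and viewed, and the job is handed in when it is done.

Besides the shell and the picture viewer there is one more tool, called after "Emit:" as name([rows], argument=value, ...), one row to a line, values as JSON. drive_tool: Moves the arm, as the interface text tells. Its arguments: {"type":"object","properties":{"translation":{"type":"array","items":{"type":"array","items":{"type":"number"}}},"yaw":{"type":"array","items":{"type":"number"}},"hand":{"type":"array","items":{"type":"number"}}},"required":["translation","yaw","hand"]}

```bash
ls; mkdir -p pics; python3 - <<'E'
from bench import r, snapshot
import cv2
for n in ["side","top","wrist"]:
    s=snapshot(n); cv2.imwrite(f"pics/{n}0.png",s["img"][:,:,::-1]); print(n,s["camera_matrix"].round(1).tolist(),s["k1"],s["R"].round(3).tolist(),s["t"].round(3).tolist())
print(r.sense())
E
```

```text
pics
side [[418.5, 0.0, 279.7], [0.0, 418.5, 211.4], [0.0, 0.0, 1.0]] -0.13059898017571803 [[0.9, -0.437, -0.006], [-0.268, -0.541, -0.797], [0.345, 0.719, -0.604]] [-0.508, 0.272, 1.091]
top [[485.9, 0.0, 282.0], [0.0, 485.9, 209.2], [0.0, 0.0, 1.0]] 0.048448595451925106 [[-0.021, -1.0, -0.006], [-0.978, 0.022, -0.209], [0.21, 0.002, -0.978]] [0.052, 0.591, 1.233]
wrist [[352.7, 0.0, 272.7], [0.0, 352.7, 212.6], [0.0, 0.0, 1.0]] -0.06983287272581236 [[0.329, -0.944, -0.001], [-0.908, -0.316, 0.276], [-0.261, -0.09, -0.961]] [-0.55, -0.036, 0.38]
{'time': 0.15, 'q': array([-1.31958619e+00,  3.51127791e-01,  1.65229323e+00, -1.42092480e-05,
        1.13910988e+00, -8.46222080e-02]), 'joint_vel': array([-0.00111386, -0.00198724, -0.00181617,  0.00156987,  0.00137407,
       -0.00059234]), 'joint_efforts': array([ 6.45482341e-04, -5.06248784e+01, -2.91503656e+01, -6.62208140e-05,
        3.37237449e-03,  2.52247162e-05]), 'position': array([ 0.18119308, -0.51899368,  0.21076757]), 'ee_rot': array([-3.14065668e+00, -6.64471354e-05,  3.35838265e-01]), 'contact_force': array([-0.08499473, -0.00596783, -0.84300198]), 'moment': array([ 0.00753688,  0.03177216, -0.00662029]), 'opening': 1.0004728628205535}
```

View pics/top0.png

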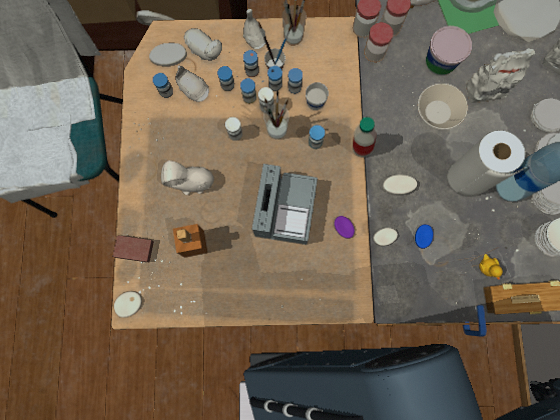

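View pics/side0.png

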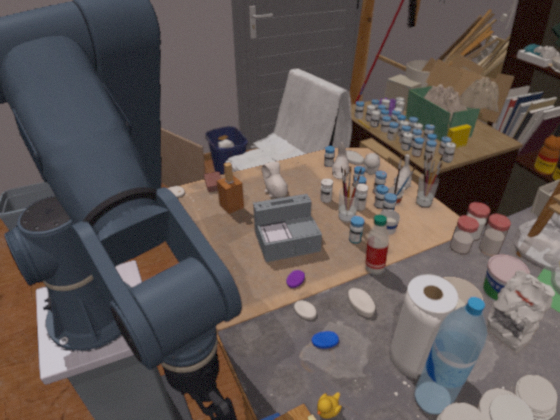

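View pics/wrist0.png

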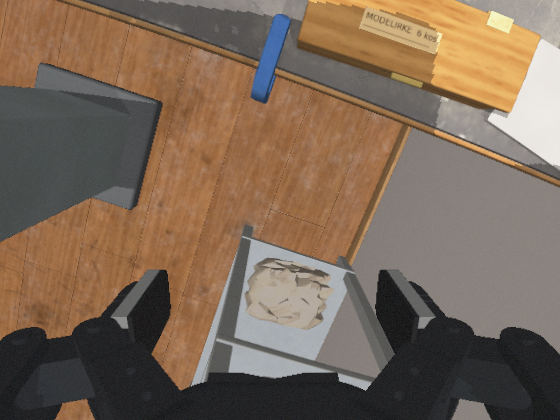

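The top view shows the stand at about (188,240), the box at (285,205) and the small white oval at (386,237). The larger oval is beyond it at (400,185). Next I'll zoom in and measure.

```bash
cat > h.py <<'E'
import numpy as np, cv2
def rays(s,px):
    K=s["camera_matrix"];k=s["k1"]
    px=np.atleast_2d(np.asarray(px,float))
    d=cv2.undistortPoints(px[:,None,:],K,np.array([k,0,0,0,0.]))[:,0]
    R=s["R"];C=-R.T@s["t"]
    return C,np.c_[d,np.ones(len(d))]@R
def onz(s,px,z):
    C,D=rays(s,px); return C+D*((z-C[2])/D[:,2])[:,None]
def proj(s,X):
    X=np.atleast_2d(X).astype(float)
    p,_=cv2.projectPoints(X,cv2.Rodrigues(s["R"])[0],np.asarray(s["t"],float),s["camera_matrix"],np.array([s["k1"],0,0,0,0.])); return p[:,0]
def tri(obs):
    A=np.zeros((3,3));b=np.zeros(3)
    for s,p in obs:
        C,D=rays(s,p);d=D[0]/np.linalg.norm(D[0]);M=np.eye(3)-np.outer(d,d);A+=M;b+=M@C
    X=np.linalg.solve(A,b)
    return X,[(proj(s,X)[0]-p).round(1) for s,p in obs]
E
python3 - <<'E'
from h import *
im=cv2.imread("pics/top0.png")
a=cv2.resize(im[155:260,225:325],None,fx=5.7,fy=5.7,interpolation=cv2.INTER_CUBIC)
cv2.imwrite("pics/box_top.png",a)
cv2.imwrite("pics/stand_top.png",cv2.resize(im[210:270,155:250],None,fx=8,fy=8,interpolation=cv2.INTER_CUBIC))
im=cv2.imread("pics/side0.png")
cv2.imwrite("pics/box_side.png",cv2.resize(im[150:270,200:330],None,fx=6,fy=5,interpolation=cv2.INTER_CUBIC))
from bench import snapshot
s=snapshot("top"); im=s["img"]
hsv=cv2.cvtColor(im,cv2.COLOR_RGB2HSV)
roi=((hsv[...,1]<60)&(hsv[...,2]>165)).astype('uint8')
for x0,x1,y0,y1,z in[(370,402,222,252,.007),(380,420,168,200,.011)]:
    m=np.zeros_like(roi);m[y0:y1,x0:x1]=roi[y0:y1,x0:x1]
    c=max(cv2.findContours(m,0,cv2.CHAIN_APPROX_NONE)[0],key=cv2.contourArea)[:,0]
    W=onz(s,c,z)[:,:2]
    (cx,cy),(w,h),an=cv2.minAreaRect((W*1000).astype(np.float32)); print(cx,cy,w,h,an,cv2.fitEllipse((W*1000).astype(np.float32)))
E
```

```text
522.1094970703125 -241.7651824951172 42.43574523925781 63.36903762817383 25.15935516357422 ((521.9397583007812, -241.12901306152344), (41.66117858886719, 62.73358154296875), 17.63376808166504)
667.8169555664062 -291.3656921386719 88.7611312866211 52.16046905517578 86.35623168945312 ((668.2063598632812, -290.6507263183594), (49.69395446777344, 90.25928497314453), 1.727933645248413)
```

View pics/box_top.png

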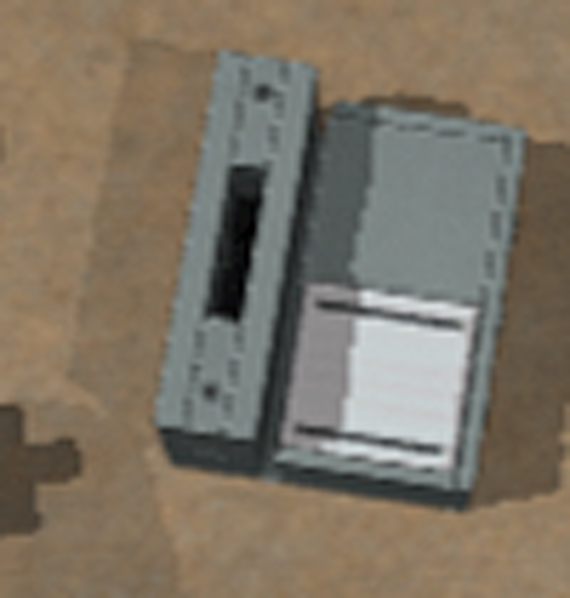

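View pics/stand_top.png

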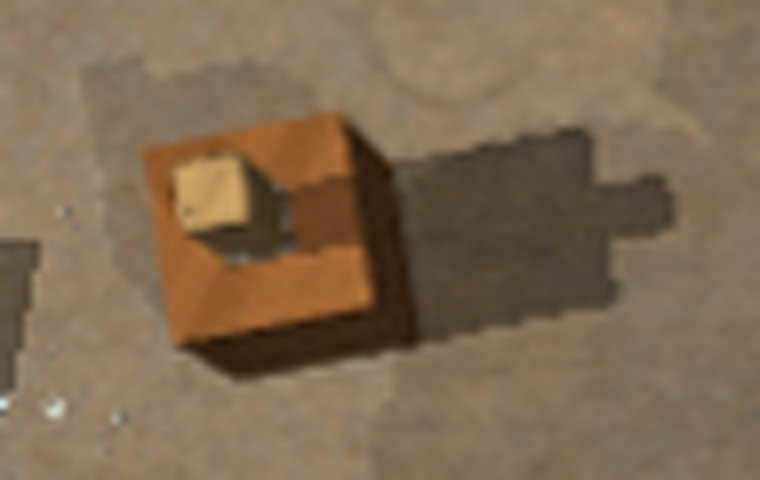

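View pics/box_side.png

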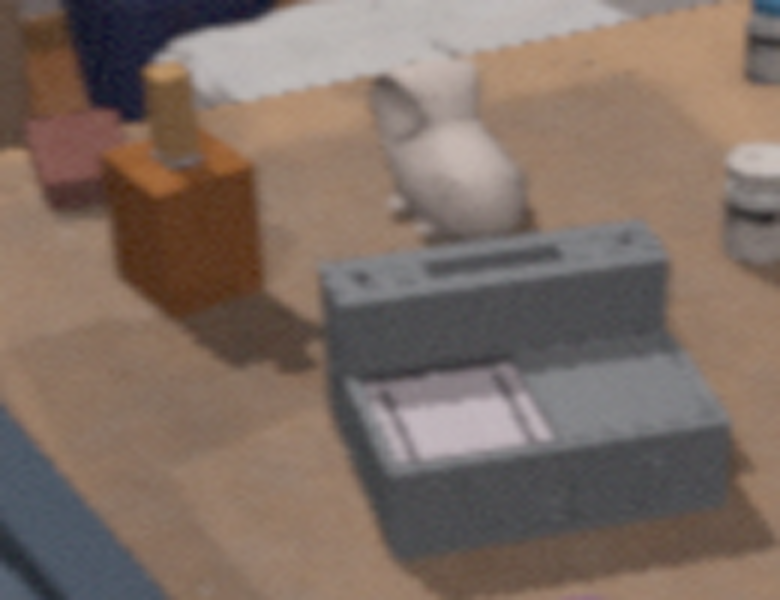

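```bash
python3 - <<'E'
from h import *
from bench import snapshot,r
s=snapshot("top"); sd=snapshot("side")
def P(l,f,o): return (np.array(l)+.5)/f-.5+np.array(o)
def show(n,W):
    c=W[:,:2].mean(0); e=np.roll(W,-1,0)-W
    print(n,"c",c.round(4),"sides",np.linalg.norm(e,axis=1).round(4),"ang",np.degrees(np.arctan2(e[:,1],e[:,0])).round(1))
t=lambda l:P(l,5.7,(225,155)); u=lambda l:P(l,8,(155,210))
show("housing",onz(s,t([(158,425),(255,440),(317,65),(220,50)]),.12))
show("slot",onz(s,t([(207,315),(238,320),(268,170),(237,165)]),.12))
show("bin+housing bottom/rim right edge",onz(s,t([(466,482),(523,128)]),.07))
show("stand",onz(s,u([(175,342),(372,303),(338,112),(145,150)]),.104))
show("handle",onz(s,u([(188,232),(250,222),(238,152),(172,162)]),.174))
v=lambda l:np.array([( (a+.5)/6-.5+200,(b+.5)/5-.5+150) for a,b in l])
show("housing side",onz(sd,v([(325,268),(335,305),(665,258),(657,222)]),.12))
show("slot side",onz(sd,v([(425,263),(435,277),(562,258),(552,246)]),.12))
show("handle side top",onz(sd,v([(145,70),(165,78),(190,68),(170,62)]),.174))
show("stand side",onz(sd,v([(105,150),(180,195),(258,165),(190,132)]),.104))
E
```

```text
housing c [0.6121 0.079 ] sides [0.0435 0.175  0.0448 0.1752] ang [-100.2  -10.2   79.6  170.3]
slot c [0.6122 0.0791] sides [0.0141 0.0704 0.0142 0.0705] ang [-100.6  -11.9   79.3  168.2]
bin+housing bottom/rim right edge c [ 0.5926 -0.0384] sides [0.1708 0.1708] ang [-10.8 169.2]
stand c [0.5138 0.2835] sides [0.0629 0.0629 0.0623 0.0628] ang [ -80.    10.8  100.1 -169.8]
handle c [0.5134 0.2834] sides [0.0187 0.0218 0.0199 0.0221] ang [ -82.    10.8   97.5 -166. ]
housing side c [0.6121 0.0759] sides [0.0383 0.1735 0.0389 0.1785] ang [-105.6  -10.3   66.9  169.7]
slot side c [0.6111 0.0785] sides [0.0155 0.0676 0.0137 0.0676] ang [-95.8  -9.4  84.9 169.1]
handle side top c [0.5131 0.2827] sides [0.0159 0.0177 0.0142 0.0162] ang [ -66.7   19.3  120.1 -167.4]
stand side c [0.5155 0.2801] sides [0.0732 0.0537 0.0594 0.0513] ang [-74.9  15.4 109.2 179.7]
```

```bash
cat >> h.py <<'E'
from scipy.spatial.transform import Rotation as Ro
def go(r,X,psi=None):
    s=r.sense(); Rt=Ro.from_euler('xyz',s["ee_rot"]).as_matrix()
    d=Rt.T@(np.array(X)-s["position"]); y=s["ee_rot"][2]
    print("t",round(s["time"],2),"pos",s["position"].round(4),"psi",round(y,3),"op",round(s["opening"],2),"F",s["contact_force"].round(1),"-> shift mm",(d*1000).round(1),"yaw",None if psi is None else round(-((psi-y+np.pi)%(2*np.pi)-np.pi),3))
ROD=np.array([.5135,.2835]);SL=np.array([.612,.079]);BY=-0.18
def box(x,y):
    c,s=np.cos(BY),np.sin(BY); return SL+np.array([[c,-s],[s,c]])@np.array([x,y-.05])
E
python3 - <<'E'
from h import *
from bench import r
go(r,[.5135,.2835,.26],1.75)
E
```

```text
t 0.3 pos [ 0.1812 -0.5191  0.211 ] psi 0.336 op 1.0 F [-0.6  0.1 -0.3] -> shift mm [ 578.2 -648.3  -48.7] yaw -1.414
```

Emit:
drive_tool([
  [0, 0, -50],
  [40, -25, -50],
  [80, -65, -50],
  [110, -100, -50],
  [140, -140, -50],
  [165, -175, -50],
  [190, -210, -50],
  [220, -245, -50],
  [245, -275, -50],
  [270, -305, -50],
], yaw=[-0.05, -0.15, -0.27, -0.39, -0.51, -0.63, -0.75, -0.87, -0.99, -1.1], hand=[1, 1, 1, 1, 1, 1, 1, 1, 1, 1])

```text
time: 1.13
position: [0.3234, -0.1735, 0.2613]
ee_rot: [3.141, -0.0, 1.441]
contact_force: [1.4, -0.4, 0.4]
opening: 1.001
```

```bash
python3 - <<'E'
from h import *
from bench import r
go(r,[.5135,.2835,.26],1.75)
E
```

```text
t 1.13 pos [ 0.3234 -0.1735  0.2613] psi 1.441 op 1.0 F [ 1.4 -0.4  0.4] -> shift mm [477.7 129.4   1.4] yaw -0.309
```

Emit:
drive_tool([
  [40, 11, 0],
  [80, 22, 0],
  [120, 33, 0],
  [160, 44, 0],
  [240, 66, 0],
  [320, 88, 0],
  [400, 110, 0],
  [477, 129, 0],
  [477, 129, 0],
  [477, 129, 0],
], yaw=[-0.05, -0.1, -0.15, -0.2, -0.25, -0.309, -0.309, -0.309, -0.309, -0.309], hand=[1, 1, 1, 1, 1, 1, 1, 1, 1, 1])

```text
time: 1.97
position: [0.4833, 0.2118, 0.2614]
ee_rot: [3.141, 0.0, 1.751]
contact_force: [0.8, -1.0, 0.6]
opening: 0.999
```

```bash
python3 - <<'E'
from h import *
from bench import r
go(r,[.5135,.2835,.26],1.75)
E
```

```text
t 1.97 pos [0.4833 0.2118 0.2614] psi 1.751 op 1.0 F [ 0.8 -1.   0.6] -> shift mm [65.1 42.5  1.4] yaw 0.001
```

Emit:
drive_tool([
  [33, 21, 0],
  [65, 42.5, 0],
  [65, 42.5, 0],
  [65, 42.5, 0],
], yaw=[0, 0, 0, 0], hand=[1, 1, 1, 1])

```text
time: 2.3
position: [0.5134, 0.2847, 0.2604]
ee_rot: [-3.141, 0.001, 1.753]
contact_force: [0.4, 0.1, -0.1]
opening: 0.999
```

```bash
python3 - <<'E'
from h import *
from bench import r,snapshot
s=snapshot("wrist"); cv2.imwrite("pics/w1.png",s["img"][:,:,::-1])
go(r,[.5135,.2835,.13],1.75)
print(proj(s,[[.5135,.2835,.174]]),proj(s,[[.5135,.2835,.104]]))
E
```

```text
t 2.35 pos [0.5132 0.2835 0.2608] psi 1.752 op 1.0 F [ 1.1 -0.   0.5] -> shift mm [1.000e-01 4.000e-01 1.308e+02] yaw 0.002
[[273.39397356 211.14482837]] [[273.25584151 190.54991794]]
```

View pics/w1.png

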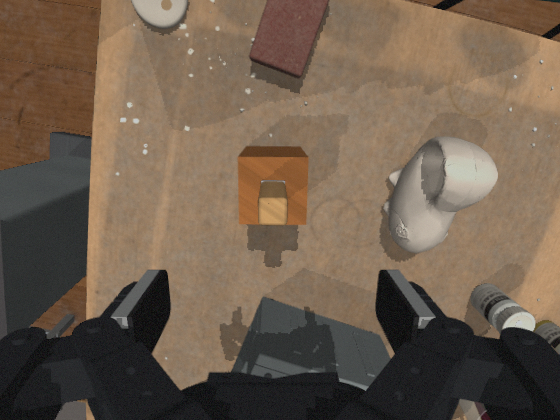

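The handle top is at (272,210), within 1.5 px of the prediction (273,211), and it is square to the jaws. I'll descend and grip.

Emit:
drive_tool([
  [0, 0, 40],
  [0, 0, 80],
  [0, 0, 115],
  [0, 0, 130],
  [0, 0, 130],
  [0, 0, 130],
], yaw=[0, 0, 0, 0, 0, 0], hand=[1, 1, 1, 1, 1, 1])

```text
time: 2.85
position: [0.5131, 0.2824, 0.1313]
ee_rot: [-3.141, 0.001, 1.751]
contact_force: [0.3, -0.3, 0.5]
opening: 1.003
```

Emit:
drive_tool([
  [0, 0, 0],
  [0, 0, 0],
  [0, 0, 0],
  [0, 0, 0],
  [0, 0, 0],
  [0, 0, 0],
  [0, 0, 0],
  [0, 0, 0],
  [0, 0, 0],
  [0, 0, 0],
], yaw=[0, 0, 0, 0, 0, 0, 0, 0, 0, 0], hand=[-1, -1, -1, -1, -1, -1, -1, -1, -1, -1])

```text
time: 3.68
position: [0.5135, 0.2826, 0.132]
ee_rot: [3.141, 0.001, 1.751]
contact_force: [-0.2, -0.1, 6.4]
opening: 0.245
```

```bash
python3 - <<'E'
from h import *
from bench import r
go(r,[.5135,.2835,.265],1.75)
E
```

```text
t 3.68 pos [0.5135 0.2826 0.132 ] psi 1.751 op 0.25 F [-0.2 -0.1  6.4] -> shift mm [   0.8    0.2 -133. ] yaw 0.001
```

Emit:
drive_tool([
  [0, 0, -15],
  [0, 0, -40],
  [0, 0, -75],
  [0, 0, -110],
  [0, 0, -140],
  [0, 0, -140],
  [0, 0, -140],
], yaw=[0, 0, 0, 0, 0, 0, 0], hand=[-1, -1, -1, -1, -1, -1, -1])

```text
time: 4.27
position: [0.5138, 0.2829, 0.2732]
ee_rot: [3.139, 0.0, 1.751]
contact_force: [-0.6, -0.3, -2.1]
opening: 0.246
```

```bash
python3 - <<'E'
from h import *
from bench import r
b=box(-.027,.05);print(b)
go(r,[*b,.272],1.391)
E
```

```text
[0.58543622 0.0838338 ]
t 4.27 pos [0.5138 0.2829 0.2732] psi 1.751 op 0.25 F [-0.6 -0.3 -2.1] -> shift mm [-208.7   34.9    1.3] yaw 0.36
```

Emit:
drive_tool([
  [-30, 5, 0],
  [-65, 11, 0],
  [-100, 17, 0],
  [-135, 23, 0],
  [-170, 29, 0],
  [-200, 34, 0],
  [-209, 35, 0],
  [-209, 35, 0],
  [-209, 35, 0],
  [-209, 35, 0],
], yaw=[0.05, 0.1, 0.15, 0.2, 0.25, 0.3, 0.36, 0.36, 0.36, 0.36], hand=[-1, -1, -1, -1, -1, -1, -1, -1, -1, -1])

```text
time: 5.1
position: [0.585, 0.0845, 0.2724]
ee_rot: [3.141, -0.001, 1.393]
contact_force: [0.3, 0.3, -1.4]
opening: 0.241
```

```bash
python3 - <<'E'
from h import *
from bench import r,snapshot
b=box(-.027,.05)
go(r,[*b,.272],1.391)
im=[]
for n in("top","side","wrist"):
    s=snapshot(n);np.savez(f"s2{n}.npz",**s);cv2.imwrite(f"pics/{n}2.png",s["img"][:,:,::-1])
    p=r.sense()["position"]
    print(n,"tip",proj(s,p-[0,0,.127]).round(1),"slot",proj(s,[*box(0,.05),.12]).round(1))
s=cv2.imread("pics/side2.png")
cv2.imwrite("pics/side2z.png",cv2.resize(s[130:260,220:350],None,fx=5.5,fy=4.6,interpolation=cv2.INTER_CUBIC))
E
```

```text
t 5.1 pos [0.585  0.0845 0.2724] psi 1.393 op 0.24 F [ 0.3  0.3 -1.4] -> shift mm [-0.6  0.5  0.4] yaw 0.002
top tip [[263.8 205.3]] slot [[266.3 197.1]]
side tip [[273.3 196. ]] slot [[282.1 201.6]]
wrist tip [[273.  196.9]] slot [[302.6 191.1]]
```

View pics/side2z.png

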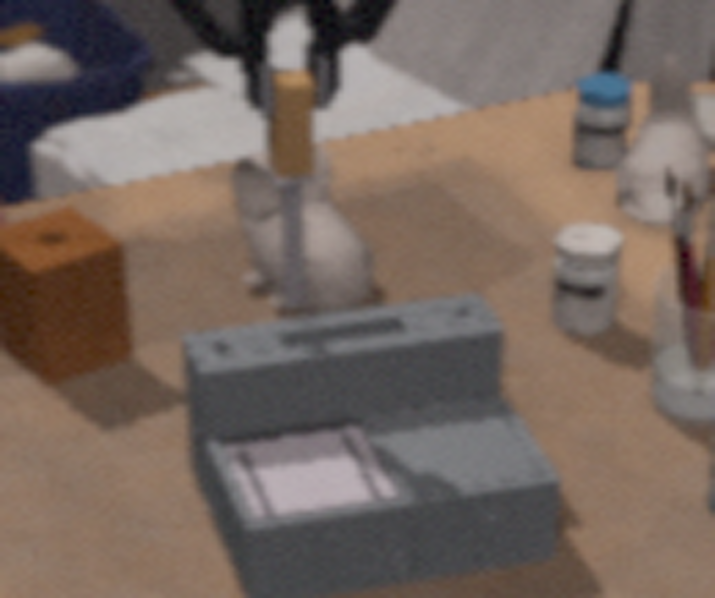

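View pics/wrist2.png

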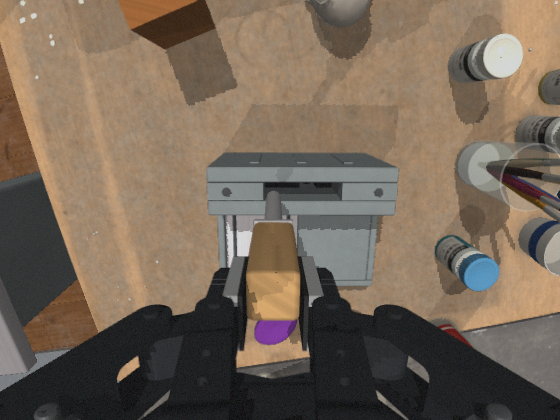

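View pics/top2.png

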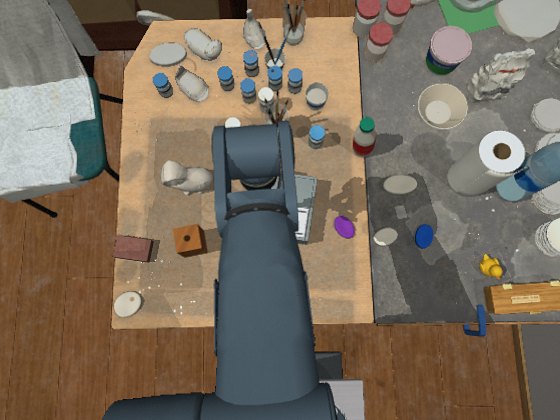

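```bash
python3 - <<'E'
from h import *
s=cv2.imread("pics/wrist2.png")
cv2.imwrite("pics/w2z.png",cv2.resize(s[145:225,200:330],None,fx=6,fy=6,interpolation=cv2.INTER_CUBIC))
E
```

```text
(no output)
```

View pics/w2z.png

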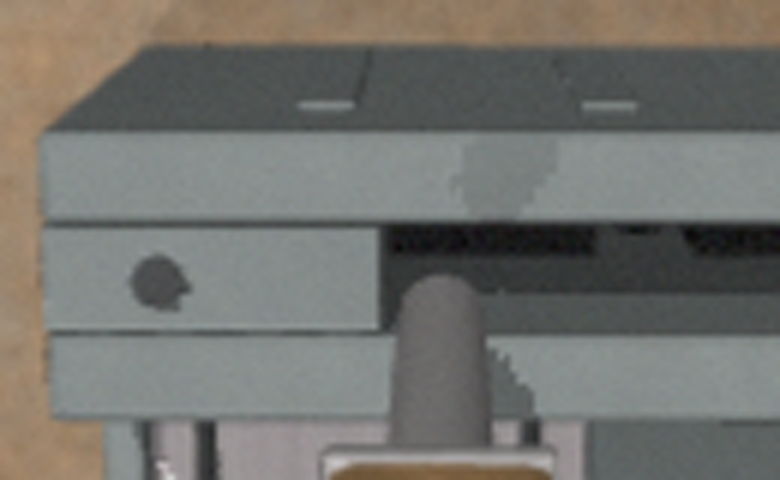

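```bash
python3 - <<'E'
from h import *
s=dict(np.load("s2wrist.npz"))
W=onz(s,[[263.3,182.3],[263.3,200.5],[341.5,182.3],[341.5,200.5]],.12)[:,:2]
c,sn=np.cos(BY),np.sin(BY);R=np.array([[c,-sn],[sn,c]])
print(W.mean(0),((W-SL)@R*1000).round(1))
from bench import r
go(r,[*box(-.027,.05),.19],1.391)
E
```

```text
[0.61186831 0.07871718] [[-36.1   8.2]
 [-36.1  -8.9]
 [ 35.5   8.4]
 [ 36.4  -8.8]]
t 5.25 pos [0.5853 0.0846 0.2731] psi 1.393 op 0.24 F [-0.3  0.2 -2.4] -> shift mm [-0.8  0.1 83.1] yaw 0.002
```

Emit:
drive_tool([
  [-1, 0, 0],
  [-1, 0, 15],
  [-1, 0, 30],
  [-1, 0, 48],
  [-1, 0, 64],
  [-1, 0, 76],
  [-1, 0, 78],
  [-1, 0, 78],
], yaw=[0, 0, 0, 0, 0, 0, 0, 0], hand=[-1, -1, -1, -1, -1, -1, -1, -1])

```text
time: 5.92
position: [0.5851, 0.0839, 0.1947]
ee_rot: [3.14, -0.001, 1.394]
contact_force: [-0.1, -0.2, -0.2]
opening: 0.246
```

Emit:
drive_tool([
  [0, 0, 3],
  [0, 0, 6],
  [0, 0, 8],
  [0, 0, 9],
  [0, 0, 9],
], yaw=[0, 0, 0, 0, 0], hand=[-1, -1, -1, -1, -1])

```text
time: 6.33
position: [0.5856, 0.0839, 0.1869]
ee_rot: [3.139, -0.001, 1.394]
contact_force: [-1.7, 0.7, 5.5]
opening: 0.247
```

Emit:
drive_tool([
  [0, 1, 1.5],
  [0, 3, 1.5],
  [0, 5, 1.5],
  [0, 7, 1.5],
  [0, 9, 1.5],
  [0, 11, 1.5],
], yaw=[0, 0, 0, 0, 0, 0], hand=[-1, -1, -1, -1, -1, -1])

```text
time: 6.83
position: [0.5954, 0.0824, 0.1866]
ee_rot: [3.141, -0.001, 1.394]
contact_force: [-9.2, 1.0, 14.5]
opening: 0.241
```

Emit:
drive_tool([
  [0, 2, 1.5],
  [0, 4, 1.5],
  [0, 6, 1.5],
  [0, 8, 1.5],
  [0, 10, 1.5],
], yaw=[0, 0, 0, 0, 0], hand=[-1, -1, -1, -1, -1])

```text
time: 7.25
position: [0.603, 0.0812, 0.1865]
ee_rot: [-3.136, -0.002, 1.394]
contact_force: [-15.0, 2.1, 19.2]
opening: 0.239
```

Emit:
drive_tool([
  [0, 0, -1],
  [0, 0, -1],
], yaw=[0, 0], hand=[-1, -1])

```text
time: 7.42
position: [0.6032, 0.0813, 0.1882]
ee_rot: [-3.137, -0.002, 1.394]
contact_force: [0.3, -0.1, -1.3]
opening: 0.237
```

```bash
python3 - <<'E'
from h import *
from bench import r,snapshot
s=snapshot("wrist");cv2.imwrite("pics/w3.png",s["img"][:,:,::-1])
s=snapshot("side");cv2.imwrite("pics/side3.png",cv2.resize(s["img"][130:260,220:350,::-1],None,fx=5.5,fy=4.6,interpolation=cv2.INTER_CUBIC))
q=r.sense();print(q["position"],q["contact_force"],q["moment"])
E
```

```text
[0.60328364 0.08114439 0.18759533] [ 0.04606898 -0.13919741 -1.3929857 ] [-0.00612573 -0.00206783  0.02920406]
```

View pics/w3.png

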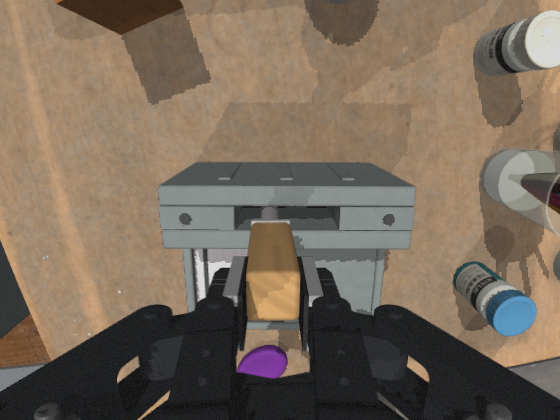

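View pics/side3.png

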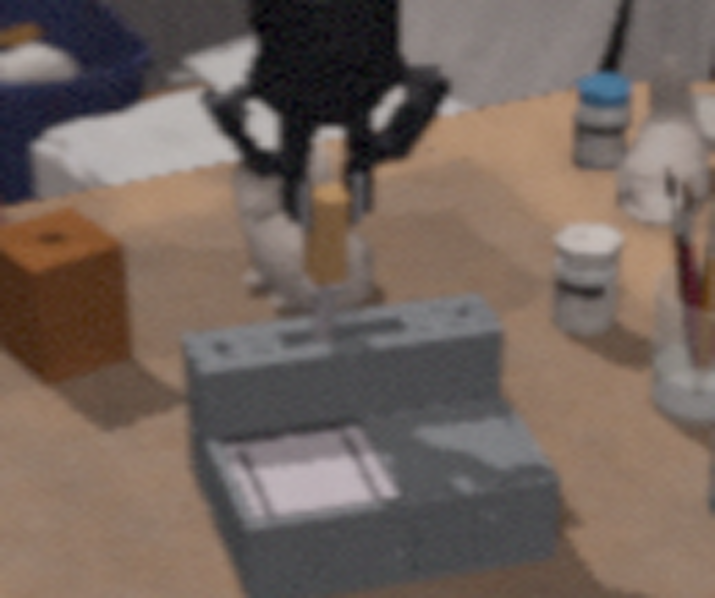

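Emit:
drive_tool([
  [0, 1, 1.2],
  [0, 3, 1.2],
  [0, 5, 1.2],
  [0, 7, 1.2],
  [0, 7, 1.2],
], yaw=[0, 0, 0, 0, 0], hand=[-1, -1, -1, -1, -1])

```text
time: 7.93
position: [0.6091, 0.0802, 0.1868]
ee_rot: [-3.133, -0.002, 1.393]
contact_force: [-7.8, 2.2, 10.5]
opening: 0.247
```

Emit:
drive_tool([
  [0, 2, 0.3],
  [0, 4, 0.3],
  [0, 6, 0.3],
  [0, 8, 0.3],
  [0, 8, 0.3],
], yaw=[0, 0, 0, 0, 0], hand=[-1, -1, -1, -1, -1])

```text
time: 8.35
position: [0.6161, 0.079, 0.1868]
ee_rot: [-3.13, -0.002, 1.393]
contact_force: [-6.8, 0.6, 9.7]
opening: 0.242
```

Emit:
drive_tool([
  [0, 2, 0.4],
  [0, 4, 0.4],
  [0, 6, 0.4],
  [0, 8, 0.4],
  [0, 8, 0.4],
], yaw=[0, 0, 0, 0, 0], hand=[-1, -1, -1, -1, -1])

```text
time: 8.77
position: [0.6244, 0.0774, 0.1859]
ee_rot: [-3.131, -0.002, 1.393]
contact_force: [-0.1, 0.2, -1.5]
opening: 0.242
```

The force has vanished and z dropped below the floor level. The tip seems to have found the hole at about box x +11.

Emit:
drive_tool([
  [0, 0, 2],
  [0, 0, 4],
  [0, 0, 6],
  [0, 0, 6],
], yaw=[0, 0, 0, 0], hand=[-1, -1, -1, -1])

```text
time: 9.1
position: [0.6241, 0.0774, 0.1792]
ee_rot: [-3.13, -0.001, 1.393]
contact_force: [0.8, -0.4, -2.2]
opening: 0.243
```

Emit:
drive_tool([
  [0, 0, 3],
  [0, 0, 6],
  [0, 0, 9],
  [0, 0, 12],
  [0, 0, 15],
  [0, 0, 18],
  [0, 0, 20],
  [0, 0, 20],
], yaw=[0, 0, 0, 0, 0, 0, 0, 0], hand=[-1, -1, -1, -1, -1, -1, -1, -1])

```text
time: 9.77
position: [0.6238, 0.0774, 0.1588]
ee_rot: [-3.13, -0.001, 1.393]
contact_force: [1.2, 0.2, -0.5]
opening: 0.241
```

Emit:
drive_tool([
  [0, 0, 3],
  [0, 0, 6],
  [0, 0, 8],
  [0, 0, 9.5],
  [0, 0, 11],
  [0, 0, 11.5],
  [0, 0, 11.5],
], yaw=[0, 0, 0, 0, 0, 0, 0], hand=[-1, -1, -1, -1, -1, -1, -1])

```text
time: 10.35
position: [0.624, 0.0775, 0.1482]
ee_rot: [-3.131, -0.001, 1.393]
contact_force: [-1.9, -0.5, 10.5]
opening: 0.241
```

```bash
python3 - <<'E'
from h import *
from bench import r,snapshot
s=snapshot("wrist");cv2.imwrite("pics/w4.png",s["img"][:,:,::-1])
s=snapshot("side");cv2.imwrite("pics/side4.png",cv2.resize(s["img"][130:260,220:350,::-1],None,fx=5.5,fy=4.6,interpolation=cv2.INTER_CUBIC))
q=r.sense();print(q["position"],q["contact_force"],q["moment"])
E
```

```text
[0.62395381 0.07748498 0.14815564] [-2.63692506 -0.94825256 11.09571275] [-0.04558176  0.3255037   0.02955907]
```

View pics/w4.png

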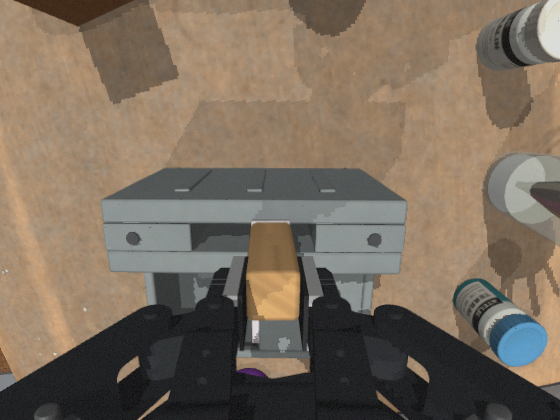

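View pics/side4.png

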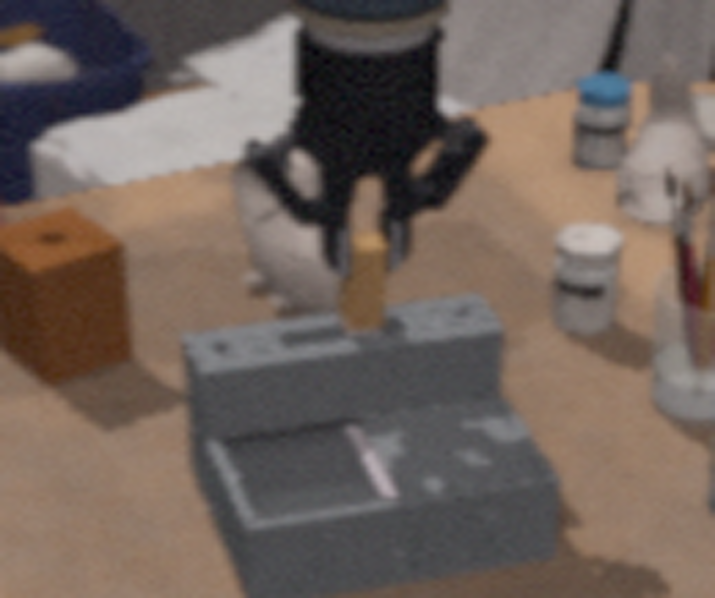

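The shutter is open, with only a thin strip left at the deck. I'll press slightly more to seat the shoulder, then release.

Emit:
drive_tool([
  [0, 0, 1],
  [0, 0, 2],
  [0, 0, 2],
  [0, 0, 2],
], yaw=[0, 0, 0, 0], hand=[-1, -1, -1, -1])

```text
time: 10.78
position: [0.6241, 0.0775, 0.148]
ee_rot: [-3.132, -0.002, 1.393]
contact_force: [-7.0, -0.7, 20.2]
opening: 0.244
```

Emit:
drive_tool([
  [0, 0, 0],
  [0, 0, 0],
  [0, 0, 0],
  [0, 0, 0],
  [0, 0, 0],
  [0, 0, 0],
  [0, 0, 0],
  [0, 0, 0],
], yaw=[0, 0, 0, 0, 0, 0, 0, 0], hand=[0, 0.5, 1, 1, 1, 1, 1, 1])

```text
time: 11.45
position: [0.6241, 0.0775, 0.1479]
ee_rot: [-3.132, -0.002, 1.393]
contact_force: [0.2, -0.6, 0.2]
opening: 0.997
```

Emit:
drive_tool([
  [0, 0, -30],
  [0, 0, -70],
  [0, 0, -110],
  [0, 0, -130],
  [0, 0, -130],
], yaw=[0, 0, 0, 0, 0], hand=[1, 1, 1, 1, 1])

```text
time: 11.87
position: [0.6271, 0.0772, 0.2835]
ee_rot: [-3.14, -0.003, 1.393]
contact_force: [0.7, 0.5, -0.0]
opening: 1.003
```

```bash
python3 - <<'E'
from h import *
from bench import r,snapshot
s=snapshot("wrist");cv2.imwrite("pics/w5.png",s["img"][:,:,::-1])
s=snapshot("side");cv2.imwrite("pics/side5.png",cv2.resize(s["img"][130:260,220:350,::-1],None,fx=5.5,fy=4.6,interpolation=cv2.INTER_CUBIC))
go(r,[.522,-.2415,.28],1.92)
E
```

```text
t 11.97 pos [0.6254 0.0771 0.2782] psi 1.393 op 1.0 F [-0.   1.  -0.7] -> shift mm [-331.8  -45.5   -2. ] yaw -0.527
```

View pics/w5.png

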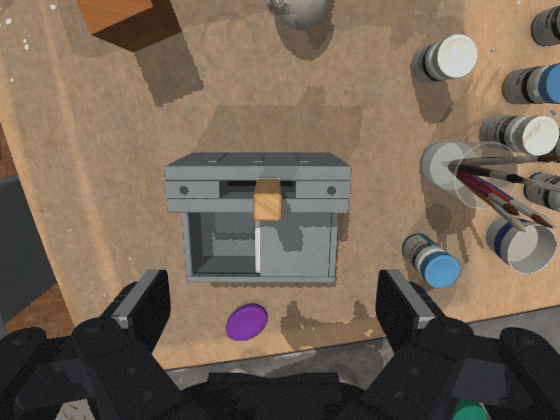

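View pics/side5.png

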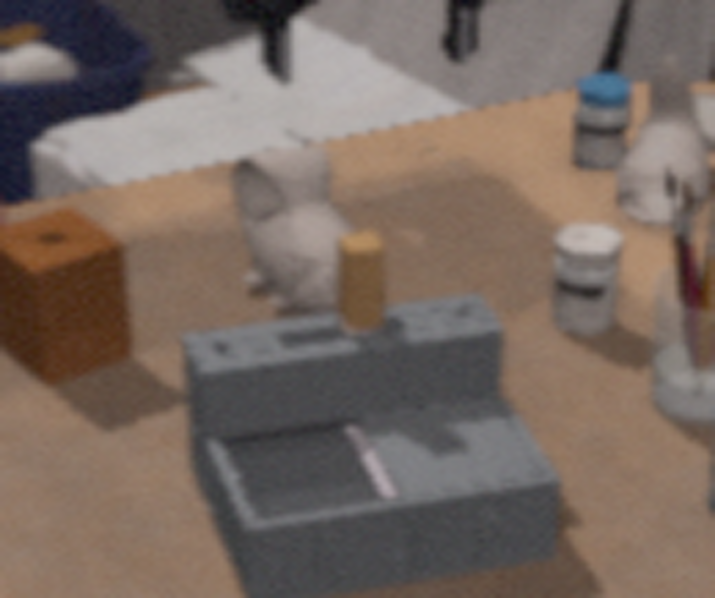

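Emit:
drive_tool([
  [-38, -5, 0],
  [-76, -10, 0],
  [-114, -15, 0],
  [-152, -20, 0],
  [-190, -26, 0],
  [-228, -31, 0],
  [-266, -36, 0],
  [-300, -41, 0],
  [-325, -45, 0],
  [-332, -46, 0],
], yaw=[-0.05, -0.1, -0.16, -0.22, -0.28, -0.34, -0.4, -0.46, -0.52, -0.53], hand=[1, 1, 1, 1, 1, 1, 1, 1, 1, 1])

```text
time: 12.8
position: [0.5196, -0.2444, 0.2762]
ee_rot: [-3.132, -0.008, 1.924]
contact_force: [-0.1, 0.2, 0.3]
opening: 0.998
```

Emit:
drive_tool([
  [0, 0, 0],
  [0, 0, 0],
], yaw=[0, 0], hand=[1, 1])

```text
time: 12.97
position: [0.5192, -0.2441, 0.2749]
ee_rot: [-3.131, -0.01, 1.922]
contact_force: [-0.0, -0.1, -0.0]
opening: 1.003
```

```bash
python3 - <<'E'
from h import *
from bench import r,snapshot
s=snapshot("wrist");cv2.imwrite("pics/w6.png",s["img"][:,:,::-1])
st=snapshot("top")
go(r,[.522,-.2415,.1],1.94)
print(proj(s,[.522,-.2415,.007]))
im=s["img"];hsv=cv2.cvtColor(im,cv2.COLOR_RGB2HSV)
m=((hsv[...,1]<60)&(hsv[...,2]>150)).astype('uint8')
for c in cv2.findContours(m,0,cv2.CHAIN_APPROX_NONE)[0]:
    if cv2.contourArea(c)>800:
        W=(onz(s,c[:,0],.007)[:,:2]*1000).astype(np.float32); print(cv2.boundingRect(c),cv2.fitEllipse(W))
E
```

```text
t 13.07 pos [ 0.5199 -0.2432  0.2756] psi 1.924 op 1.0 F [ 0.  -0.1  0.2] -> shift mm [ -0.7   4.3 175.6] yaw -0.016
[[278.2859623  171.15118136]]
(319, 332, 45, 56) ((701.3424072265625, -468.1514892578125), (41.389503479003906, 108.43370056152344), 45.595619201660156)
(347, 212, 49, 69) ((670.7232666015625, -293.0155334472656), (55.44321823120117, 97.2061996459961), 2.9674618244171143)
(259, 145, 37, 54) ((520.6156616210938, -242.38975524902344), (45.26701354980469, 66.99832916259766), 18.22402572631836)
```

View pics/w6.png

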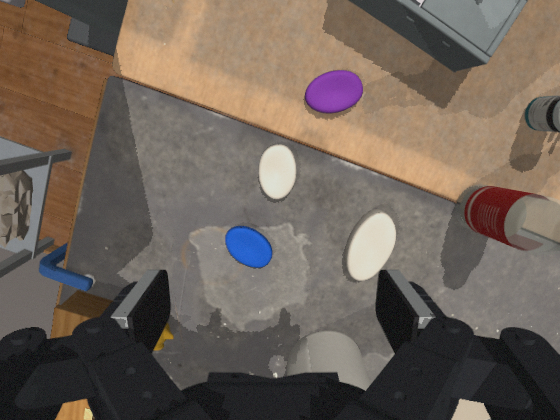

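```bash
python3 - <<'E'
from h import *
from bench import r
print(r.tip_extent)
go(r,[.521,-.242,.05],1.889)
E
```

```text
0.008
t 13.07 pos [ 0.5199 -0.2432  0.2756] psi 1.924 op 1.0 F [ 0.  -0.1  0.2] -> shift mm [ -1.2   3.7 225.6] yaw 0.035
```

Emit:
drive_tool([
  [0, 2, 30],
  [-1, 4, 70],
  [-1, 4, 110],
  [-1, 4, 150],
  [-1, 4, 190],
  [-1, 4, 215],
  [-1, 4, 225],
  [-1, 4, 225],
], yaw=[0.035, 0.035, 0.035, 0.035, 0.035, 0.035, 0.035, 0.035], hand=[1, 1, 1, 1, 1, 1, 1, 1])

```text
time: 13.73
position: [0.5206, -0.2401, 0.0487]
ee_rot: [-3.129, -0.011, 1.889]
contact_force: [-0.3, 0.3, -0.5]
opening: 1.002
```

```bash
python3 - <<'E'
from h import *
from bench import r,snapshot
s=snapshot("wrist");cv2.imwrite("pics/w7.png",s["img"][:,:,::-1])
im=s["img"];hsv=cv2.cvtColor(im,cv2.COLOR_RGB2HSV)
m=((hsv[...,1]<60)&(hsv[...,2]>150)).astype('uint8')
for c in cv2.findContours(m,0,cv2.CHAIN_APPROX_NONE)[0]:
    if cv2.contourArea(c)>2000:
        W=(onz(s,c[:,0],.007)[:,:2]*1000).astype(np.float32); print(cv2.boundingRect(c),cv2.fitEllipse(W))
go(r,[.521,-.242,.01],1.889)
E
```

```text
(236, 181, 76, 106) ((520.8884887695312, -243.2232666015625), (46.45806884765625, 68.517333984375), 17.98560905456543)
t 13.78 pos [ 0.5216 -0.2409  0.0507] psi 1.889 op 1.0 F [0.4 0.4 0.2] -> shift mm [-1.2 -0.5 40.7] yaw 0.0
```

View pics/w7.png

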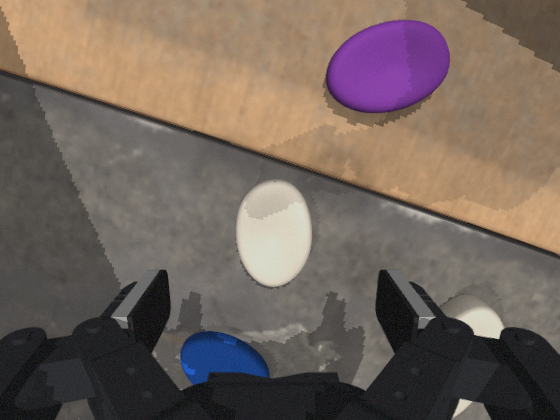

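Emit:
drive_tool([
  [-2, -1, 15],
  [-2, -1, 30],
  [-2, -1, 38],
  [-2, -1, 40],
  [-2, -1, 40],
], yaw=[0, 0, 0, 0, 0], hand=[1, 1, 1, 1, 1])

```text
time: 14.2
position: [0.5213, -0.243, 0.0116]
ee_rot: [-3.132, -0.008, 1.889]
contact_force: [0.3, 0.3, 0.8]
opening: 1.002
```

Emit:
drive_tool([
  [0, 0, 0],
  [0, 0, 0],
  [0, 0, 0],
  [0, 0, 0],
  [0, 0, 0],
  [0, 0, 0],
  [0, 0, 0],
  [0, 0, 0],
], yaw=[0, 0, 0, 0, 0, 0, 0, 0], hand=[-1, -1, -1, -1, -1, -1, -1, -1])

```text
time: 14.87
position: [0.5213, -0.243, 0.0116]
ee_rot: [-3.132, -0.008, 1.889]
contact_force: [-0.2, -0.7, -0.7]
opening: 0.001
```

The jaws shut completely on nothing, so I'll look before doing anything else.

```bash
python3 - <<'E'
from h import *
from bench import r,snapshot
s=snapshot("wrist");cv2.imwrite("pics/w8.png",s["img"][:,:,::-1])
s=snapshot("side");cv2.imwrite("pics/side8.png",cv2.resize(s["img"][250:380,200:380,::-1],None,fx=4.4,fy=4.4,interpolation=cv2.INTER_CUBIC))
E
```

```text
(no output)
```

View pics/w8.png

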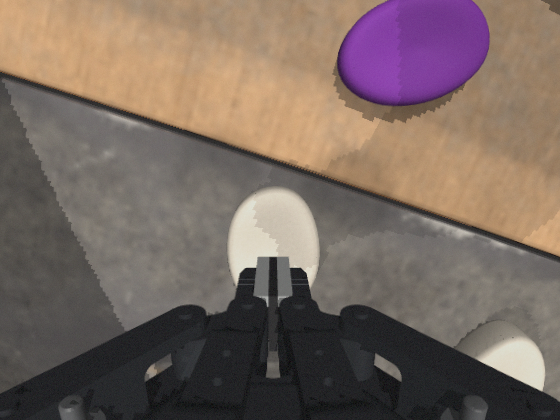

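View pics/side8.png

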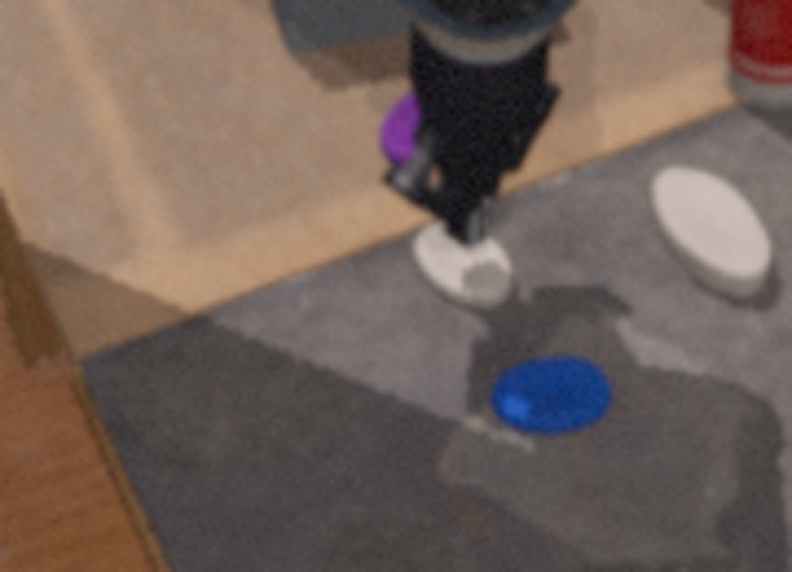

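```bash
python3 - <<'E'
from h import *
from bench import r,snapshot
s=snapshot("wrist");q=r.sense();R=Ro.from_euler('xyz',q["ee_rot"]).as_matrix()
for d in(8,0,-5,-10):
    for x in (11,-11): print(d,x,proj(s,q["position"]+R@np.array([x,0,d])/1000).round(1))
print("blank far end", onz(s,[[274,187]],.007), onz(s,[[228,245],[320,245]],.007))
print(q["contact_force"],q["moment"],q["opening"])
go(r,[.5209,-.2432,.01],1.889)
E
```

```text
8 11 [[273.9 230.3]]
8 -11 [[273.9 269.4]]
0 11 [[274.  235.5]]
0 -11 [[274.  276.1]]
-5 11 [[274.  239.1]]
-5 -11 [[274.  280.6]]
-10 11 [[274.1 242.8]]
-10 -11 [[274.  285.3]]
blank far end [[ 0.51050559 -0.2103698   0.007     ]] [[ 0.49762285 -0.24645355  0.007     ]
 [ 0.54225728 -0.23158154  0.007     ]]
[ 0.29319128 -0.07663051 -0.33913528] [-0.05579795 -0.04052476 -0.01674303] 0.0014040540573290326
t 15.02 pos [ 0.5213 -0.243   0.0116] psi 1.889 op 0.0 F [ 0.3 -0.1 -0.3] -> shift mm [-0.1 -0.4  1.6] yaw 0.0
```

```bash
python3 - <<'E'
from h import *
from bench import r,snapshot
s=snapshot("side");q=r.sense();R=Ro.from_euler('xyz',q["ee_rot"]).as_matrix()
for d in(8,0,-10,-20): print(d,[proj(s,q["position"]+R@np.array([x,0,d])/1000).round(1).tolist() for x in(-11,0,11)])
im=s["img"][270:330,270:350,::-1];cv2.imwrite("pics/side9.png",cv2.resize(im,None,fx=9,fy=9,interpolation=cv2.INTER_CUBIC))
E
```

```text
8 [[[308.2, 313.0]], [[305.1, 310.7]], [[302.1, 308.3]]]
0 [[[308.3, 311.0]], [[305.2, 308.7]], [[302.2, 306.4]]]
-10 [[[308.5, 308.6]], [[305.4, 306.2]], [[302.4, 303.9]]]
-20 [[[308.7, 306.1]], [[305.6, 303.7]], [[302.5, 301.4]]]
```

View pics/side9.png

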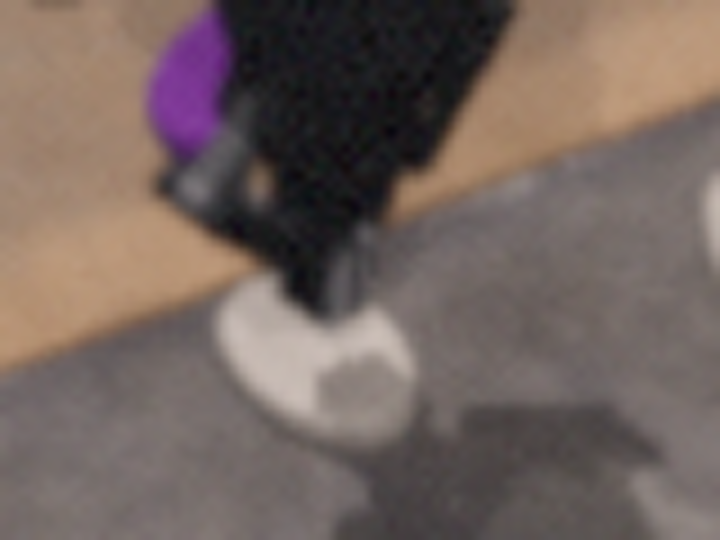

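The blank hasn't moved, and the shut fingertips hover just above it. They sit higher than the nominal 8 mm extent suggests. I'll raise, set the jaws to about 62 mm, straddle the blank, and find the table by feel.

Emit:
drive_tool([
  [0, 0, -10],
  [0, 0, -20],
  [0, 0, -20],
  [0, 0, -20],
  [0, 0, -20],
  [0, 0, -20],
  [0, 0, -20],
  [0, 0, -20],
], yaw=[0, 0, 0, 0, 0, 0, 0, 0], hand=[-1, -1, 0.45, 0.45, 0.45, 0.45, 0.45, 0.45])

```text
time: 15.73
position: [0.5214, -0.243, 0.0313]
ee_rot: [-3.131, -0.009, 1.889]
contact_force: [0.1, 0.4, -1.1]
opening: 0.726
```

```bash
python3 - <<'E'
from h import *
from bench import r,snapshot
s=snapshot("wrist");cv2.imwrite("pics/w10.png",s["img"][:,:,::-1])
q=r.sense();R=Ro.from_euler('xyz',q["ee_rot"]).as_matrix()
for d in(8,0,-10,-20): print(d,[proj(s,q["position"]+R@np.array([x,y,d])/1000).round(1).tolist() for x in(-11,11) for y in (-31,31)])
hsv=cv2.cvtColor(s["img"],cv2.COLOR_RGB2HSV)
m=((hsv[...,1]<60)&(hsv[...,2]>150)).astype('uint8')
for c in cv2.findContours(m,0,cv2.CHAIN_APPROX_NONE)[0]:
    if cv2.contourArea(c)>2000:
        W=(onz(s,c[:,0],.007)[:,:2]*1000).astype(np.float32); print(cv2.boundingRect(c),cv2.fitEllipse(W))
s=snapshot("side")
for d in(8,0,-10,-20): print(d,[proj(s,q["position"]+R@np.array([x,y,d])/1000).round(1).tolist() for x in(-11,11) for y in (-31,31)])
im=s["img"][260:330,270:350,::-1];cv2.imwrite("pics/side10.png",cv2.resize(im,None,fx=8,fy=8,interpolation=cv2.INTER_CUBIC))
go(r,[.5209,-.2432,.01],1.889)
E
```

```text
8 [[[215.9, 269.4]], [[332.1, 269.3]], [[213.8, 230.4]], [[334.1, 230.3]]]
0 [[[213.5, 276.1]], [[334.6, 276.0]], [[211.3, 235.6]], [[336.8, 235.5]]]
-10 [[[210.2, 285.3]], [[338.0, 285.2]], [[207.7, 242.9]], [[340.6, 242.8]]]
-20 [[[206.6, 295.6]], [[341.9, 295.5]], [[203.7, 251.1]], [[344.8, 250.9]]]
(232, 181, 83, 115) ((520.91259765625, -243.2917022705078), (46.63167953491211, 68.95245361328125), 18.094465255737305)
8 [[[300.2, 314.7]], [[316.5, 301.7]], [[294.1, 309.8]], [[310.4, 297.2]]]
0 [[[300.4, 312.7]], [[316.7, 299.7]], [[294.2, 307.8]], [[310.6, 295.1]]]
-10 [[[300.5, 310.1]], [[317.0, 297.2]], [[294.3, 305.3]], [[310.8, 292.6]]]
-20 [[[300.7, 307.6]], [[317.2, 294.6]], [[294.4, 302.7]], [[311.0, 290.0]]]
t 15.83 pos [ 0.5215 -0.2431  0.0314] psi 1.889 op 0.73 F [-0.2 -0.2 -0.1] -> shift mm [-0.1 -0.4 21.4] yaw 0.0
```

View pics/w10.png

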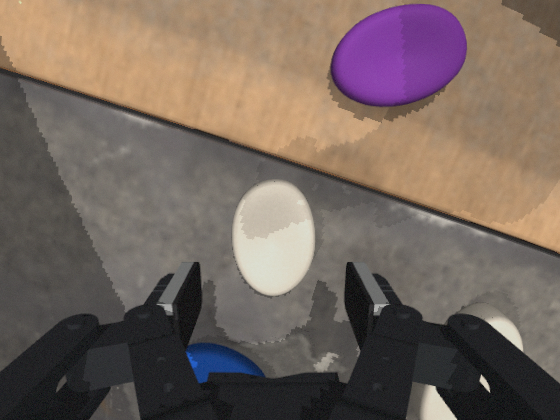

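View pics/side10.png

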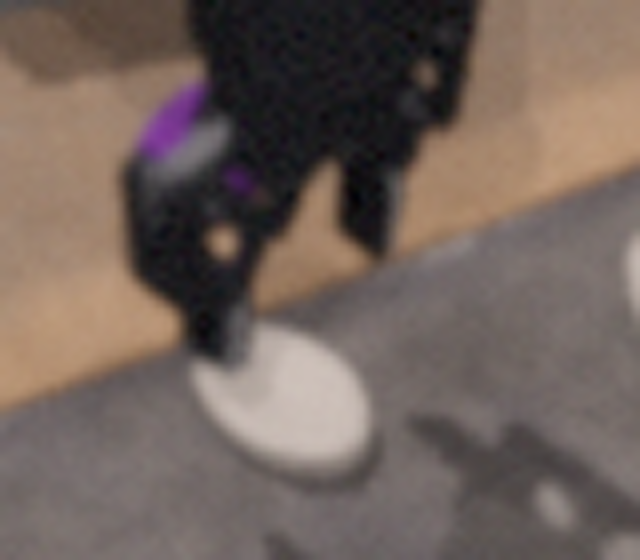

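Emit:
drive_tool([
  [-0.5, 0, 10],
  [-0.5, 0, 20],
  [-0.5, 0, 28],
  [-0.5, 0, 28],
  [-0.5, 0, 28],
], yaw=[0, 0, 0, 0, 0], hand=[0.45, 0.45, 0.45, 0.45, 0.45])

```text
time: 16.25
position: [0.5208, -0.2431, 0.0024]
ee_rot: [-3.13, -0.01, 1.889]
contact_force: [0.0, -0.2, 0.2]
opening: 0.722
```

```bash
python3 - <<'E'
from h import *
from bench import r,snapshot
s=snapshot("wrist");cv2.imwrite("pics/w11.png",s["img"][:,:,::-1])
s=snapshot("side")
im=s["img"][260:330,270:350,::-1];cv2.imwrite("pics/side11.png",cv2.resize(im,None,fx=8,fy=8,interpolation=cv2.INTER_CUBIC))
go(r,[.5209,-.2432,.0],1.889)
E
```

```text
t 16.35 pos [ 0.5214 -0.2435  0.0034] psi 1.889 op 0.72 F [0.4 0.8 0.7] -> shift mm [ 0.4 -0.3  3.4] yaw 0.0
```

View pics/w11.png

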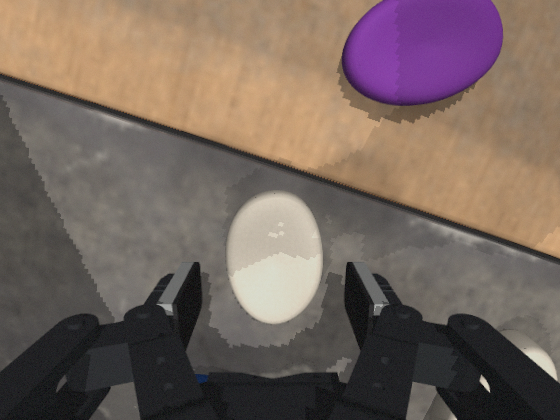

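View pics/side11.png

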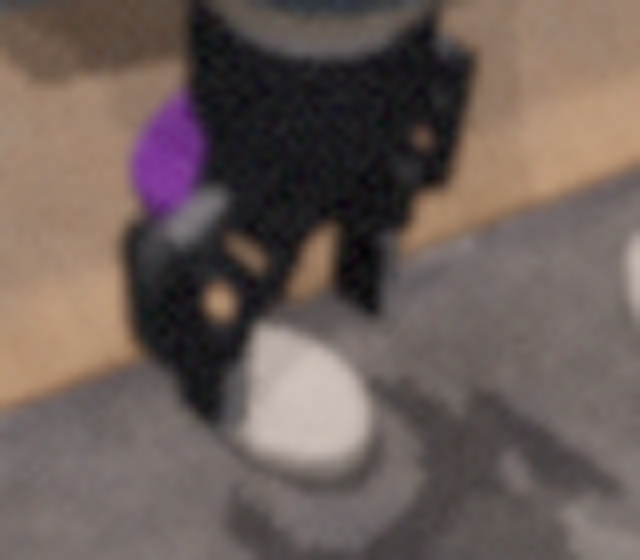

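```bash
python3 - <<'E'
from h import *
from bench import r,snapshot
s=snapshot("wrist");q=r.sense();R=Ro.from_euler('xyz',q["ee_rot"]).as_matrix()
for z in(0,.01,.02,.03,.04):
    W=onz(s,[[346,262],[200,262],[388,306],[158,306]],z); print(z,((W-q["position"])@R*1000).round(1)[:,:2].tolist())
E
```

```text
0 [[-4.5, 37.0], [-4.8, -38.4], [-30.3, 61.4], [-30.9, -63.0]]
0.01 [[-0.1, 34.8], [-0.3, -36.1], [-24.3, 57.7], [-24.9, -59.3]]
0.02 [[4.4, 32.5], [4.1, -33.9], [-18.3, 54.0], [-18.9, -55.6]]
0.03 [[8.8, 30.3], [8.6, -31.6], [-12.3, 50.3], [-12.9, -51.9]]
0.04 [[13.2, 28.0], [13.0, -29.4], [-6.4, 46.6], [-6.9, -48.1]]
```

Emit:
drive_tool([
  [0, 0, 4],
  [0, 0, 8],
  [0, 0, 12],
  [0, 0, 12],
], yaw=[0, 0, 0, 0], hand=[0.45, 0.45, 0.45, 0.45])

```text
time: 16.73
position: [0.5208, -0.2432, -0.0093]
ee_rot: [-3.131, -0.009, 1.889]
contact_force: [-0.5, 0.2, -0.6]
opening: 0.727
```

```bash
python3 - <<'E'
from h import *
from bench import r,snapshot
s=snapshot("side")
im=s["img"][260:330,270:350,::-1];cv2.imwrite("pics/side12.png",cv2.resize(im,None,fx=8,fy=8,interpolation=cv2.INTER_CUBIC))
go(r,[.5209,-.2432,.0],1.889)
E
```

```text
t 16.78 pos [ 0.521  -0.2433 -0.0089] psi 1.889 op 0.73 F [-0.4 -0.2 -0.2] -> shift mm [ 0.2 -0.2 -8.9] yaw 0.0
```

View pics/side12.png

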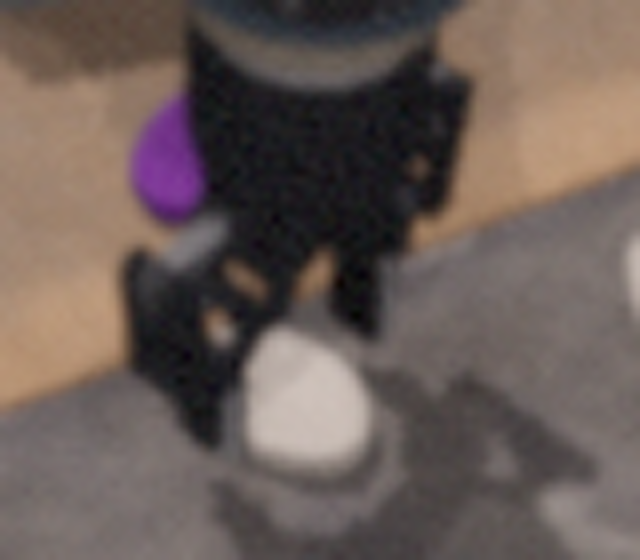

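Emit:
drive_tool([
  [0, 0, 2],
  [0, 0, 4],
  [0, 0, 6],
  [0, 0, 6],
], yaw=[0, 0, 0, 0], hand=[0.45, 0.45, 0.45, 0.45])

```text
time: 17.12
position: [0.5208, -0.2431, -0.0153]
ee_rot: [-3.131, -0.009, 1.889]
contact_force: [0.7, 0.1, 1.7]
opening: 0.723
```

```bash
python3 - <<'E'
from h import *
from bench import r,snapshot
s=snapshot("side")
im=s["img"][260:330,270:350,::-1];cv2.imwrite("pics/side13.png",cv2.resize(im,None,fx=8,fy=8,interpolation=cv2.INTER_CUBIC))
s=snapshot("wrist");cv2.imwrite("pics/w13.png",s["img"][:,:,::-1])
go(r,[.5209,-.2432,.0],1.889)
E
```

```text
t 17.22 pos [ 0.5209 -0.2432 -0.015 ] psi 1.889 op 0.72 F [-0.2  0.4  0.1] -> shift mm [  0.2  -0.2 -15. ] yaw 0.0
```

View pics/side13.png

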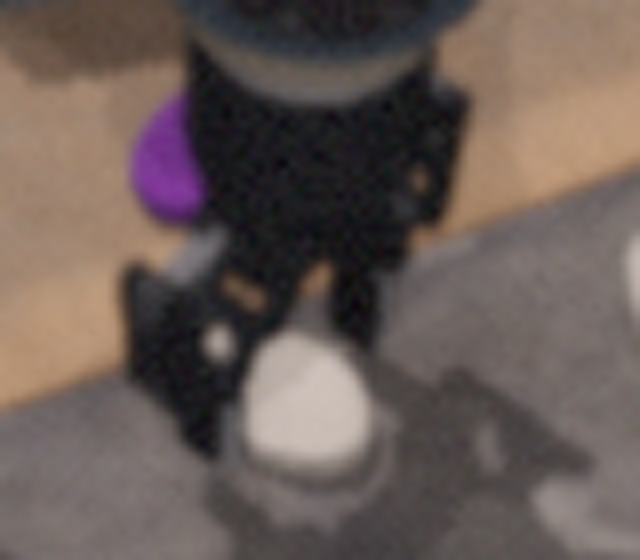

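View pics/w13.png

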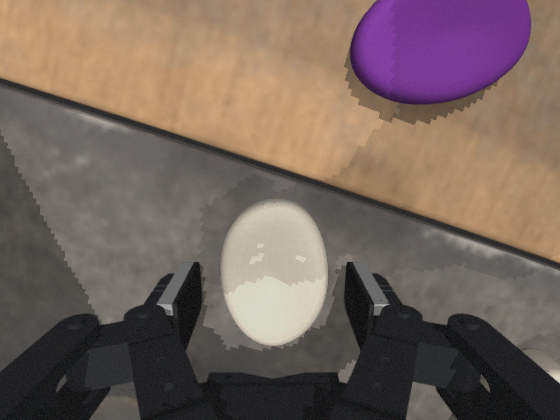

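Emit:
drive_tool([
  [0, 0, 2],
  [0, 0, 4],
  [0, 0, 6],
  [0, 0, 7.5],
  [0, 0, 7.5],
], yaw=[0, 0, 0, 0, 0], hand=[0.45, 0.45, 0.45, 0.45, 0.45])

```text
time: 17.63
position: [0.5206, -0.2431, -0.0229]
ee_rot: [-3.131, -0.009, 1.889]
contact_force: [-0.1, -0.9, 0.3]
opening: 0.722
```

```bash
python3 - <<'E'
from h import *
from bench import r,snapshot
s=snapshot("side")
im=s["img"][260:330,270:350,::-1];cv2.imwrite("pics/side14.png",cv2.resize(im,None,fx=8,fy=8,interpolation=cv2.INTER_CUBIC))
go(r,[.5209,-.2432,.0],1.889)
E
```

```text
t 17.68 pos [ 0.5207 -0.2431 -0.0227] psi 1.889 op 0.73 F [-0.8 -0.5 -0.5] -> shift mm [  0.1  -0.1 -22.7] yaw 0.0
```

View pics/side14.png

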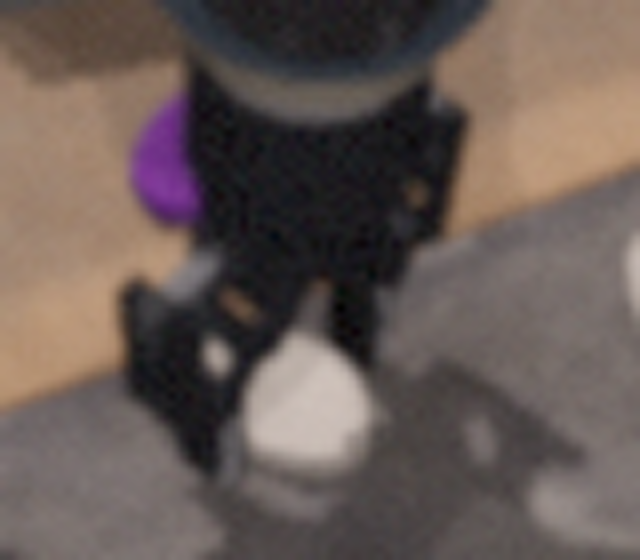

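Emit:
drive_tool([
  [0, 0, 1],
  [0, 0, 1],
  [0, 0, 1],
  [0, 0, 1],
  [0, 0, 1],
  [0, 0, 1],
], yaw=[0, 0, 0, 0, 0, 0], hand=[0.2, 0, -1, -1, -1, -1])

```text
time: 18.18
position: [0.5235, -0.2438, -0.0218]
ee_rot: [-3.136, -0.005, 1.889]
contact_force: [6.4, 3.2, 11.9]
opening: 0.512
```

Gripped, with the opening at about 44 mm. I'll lift.

Emit:
drive_tool([
  [0, 0, -5],
  [0, 0, -20],
  [0, 0, -50],
  [0, 0, -85],
  [0, 0, -110],
  [0, 0, -110],
], yaw=[0, 0, 0, 0, 0, 0], hand=[-1, -1, -1, -1, -1, -1])

```text
time: 18.68
position: [0.5265, -0.2455, 0.0934]
ee_rot: [-3.141, 0.0, 1.889]
contact_force: [0.1, 0.1, -0.5]
opening: 0.511
```

```bash
python3 - <<'E'
from h import *
from bench import r,snapshot
s=snapshot("side");np.savez("s15.npz",**s)
im=s["img"][220:330,260:370,::-1];cv2.imwrite("pics/side15.png",cv2.resize(im,None,fx=5.3,fy=5.3,interpolation=cv2.INTER_CUBIC))
s=snapshot("wrist");cv2.imwrite("pics/w15.png",s["img"][:,:,::-1])
print(box(-.043,-.022))
go(r,[*box(-.043,-.022),.13],1.391)
E
```

```text
[0.55680459 0.01586153]
t 18.78 pos [ 0.5244 -0.2443  0.0889] psi 1.889 op 0.51 F [-0.3  0.2 -1.5] -> shift mm [237.1 112.  -40.6] yaw 0.498
```

View pics/side15.png

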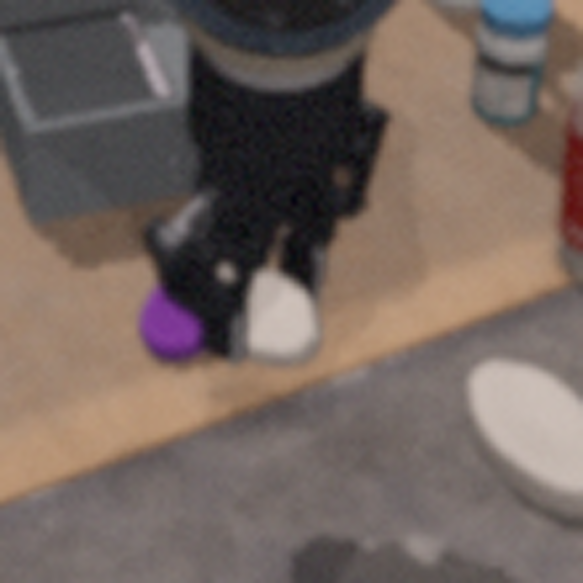

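View pics/w15.png

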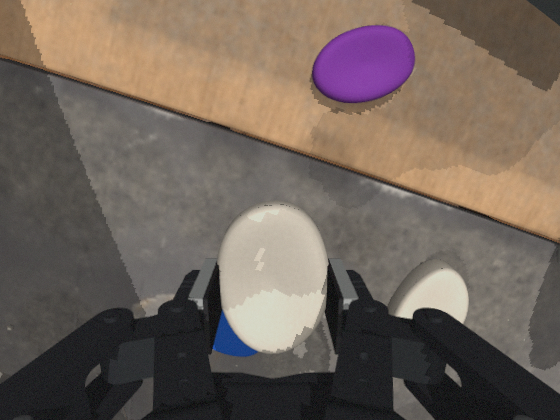

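```bash
python3 - <<'E'
from h import *
from bench import r,snapshot
s=snapshot("wrist");q=r.sense();R=Ro.from_euler('xyz',q["ee_rot"]).as_matrix()
hsv=cv2.cvtColor(s["img"],cv2.COLOR_RGB2HSV)
m=((hsv[...,1]<60)&(hsv[...,2]>150)).astype('uint8');m[:190]=0;m[:,:215]=0;m[:,332:]=0
c=max(cv2.findContours(m,0,cv2.CHAIN_APPROX_NONE)[0],key=cv2.contourArea)
for h in(.02,.029,.035):
    W=onz(s,c[:,0],q["position"][2]+h); L=((W-q["position"])@R*1000)[:,:2].astype(np.float32); print(h,cv2.fitEllipse(L))
E
```

```text
0.02 ((-4.763630390167236, -0.4562258720397949), (48.75327682495117, 74.60132598876953), 92.81916046142578)
0.029 ((-0.1516532599925995, -0.456271231174469), (45.7329216003418, 69.9796371459961), 92.81916046142578)
0.035 ((2.922999858856201, -0.4563009440898895), (43.71935272216797, 66.89851379394531), 92.81916046142578)
```

Emit:
drive_tool([
  [0, 0, -25],
  [25, 12, -41],
  [55, 26, -41],
  [85, 40, -41],
  [115, 54, -41],
  [145, 68, -41],
  [175, 83, -41],
  [205, 97, -41],
  [228, 108, -41],
  [237, 112, -41],
], yaw=[0.04, 0.1, 0.16, 0.22, 0.28, 0.34, 0.4, 0.45, 0.498, 0.498], hand=[-1, -1, -1, -1, -1, -1, -1, -1, -1, -1])

```text
time: 19.67
position: [0.5555, 0.019, 0.1277]
ee_rot: [-3.13, -0.002, 1.391]
contact_force: [0.0, -1.1, 0.1]
opening: 0.507
```

Emit:
drive_tool([
  [0, 0, 0],
  [0, 0, 0],
], yaw=[0, 0], hand=[-1, -1])

```text
time: 19.83
position: [0.5548, 0.019, 0.1265]
ee_rot: [-3.128, -0.002, 1.393]
contact_force: [0.3, -0.0, -0.0]
opening: 0.507
```

```bash
python3 - <<'E'
from h import *
from bench import r,snapshot
s=snapshot("wrist");cv2.imwrite("pics/w16.png",s["img"][:,:,::-1])
go(r,[*box(-.043,-.022),.055],1.391)
E
```

```text
t 19.88 pos [0.555  0.0183 0.1268] psi 1.392 op 0.51 F [ 1.1  0.2 -0.5] -> shift mm [-2.2  3.1 71.8] yaw 0.001
```

View pics/w16.png

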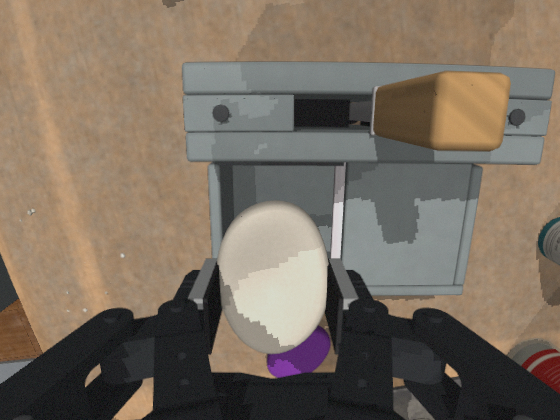

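Emit:
drive_tool([
  [-2, 3, 10],
  [-2, 3, 30],
  [-2, 3, 50],
  [-2, 3, 62],
  [-2, 3, 67],
  [-2, 3, 67],
], yaw=[0, 0, 0, 0, 0, 0], hand=[-1, -1, -1, -1, -1, -1])

```text
time: 20.38
position: [0.5562, 0.0153, 0.0585]
ee_rot: [-3.126, -0.001, 1.391]
contact_force: [-0.1, 0.3, -1.0]
opening: 0.506
```

```bash
python3 - <<'E'
from h import *
from bench import r,snapshot
s=snapshot("wrist");cv2.imwrite("pics/w17.png",s["img"][:,:,::-1])
print(proj(s,[[*box(x,y),.07] for x,y in((-.08,.021),(-.08,-.065),(-.005,.021),(-.005,-.065))]).round())
s=snapshot("side");cv2.imwrite("pics/side17.png",cv2.resize(s["img"][130:260,220:350,::-1],None,fx=5.5,fy=4.6,interpolation=cv2.INTER_CUBIC))
go(r,[*box(-.043,-.022),.055],1.391)
E
```

```text
[[190. 173.]
 [202. 341.]
 [362. 174.]
 [349. 342.]]
t 20.48 pos [0.5572 0.0157 0.0603] psi 1.391 op 0.51 F [ 0.7 -0.1  0.1] -> shift mm [ 0.1 -0.4  5.3] yaw 0.0
```

View pics/w17.png

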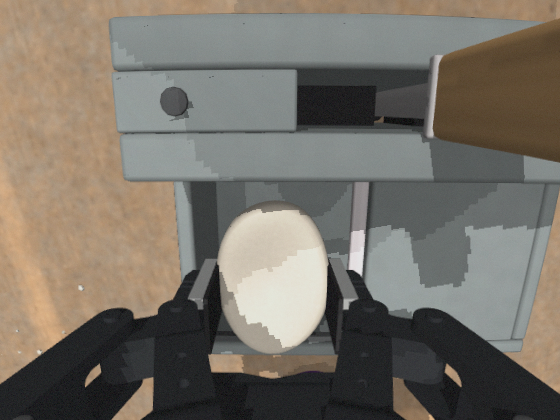

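View pics/side17.png

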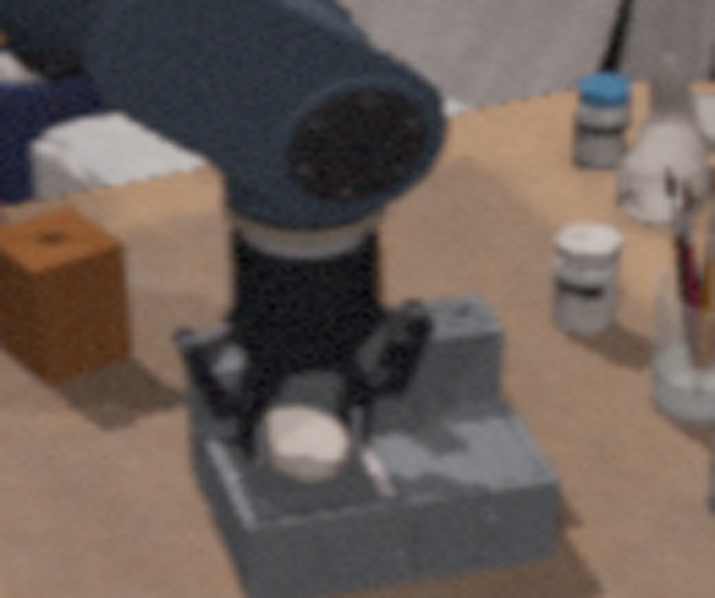

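Emit:
drive_tool([
  [0, 0, 3],
  [0, 0, 6],
  [0, 0, 6],
  [0, 0, 6],
  [0, 0, 6],
  [0, 0, 6],
  [0, 0, 6],
  [0, 0, 6],
  [0, 0, 6],
], yaw=[0, 0, 0, 0, 0, 0, 0, 0, 0], hand=[-1, -1, -1, 0.6, 0.6, 0.6, 0.6, 0.6, 0.6])

```text
time: 21.23
position: [0.5572, 0.0157, 0.0543]
ee_rot: [-3.129, -0.002, 1.391]
contact_force: [-0.5, -0.3, 0.2]
opening: 0.799
```

Emit:
drive_tool([
  [0, 0, -30],
  [0, 0, -70],
  [0, 0, -110],
  [0, 0, -150],
  [0, 0, -180],
  [0, 0, -180],
], yaw=[0, 0, 0, 0, 0, 0], hand=[0.6, 0.6, 0.6, 0.6, 0.6, 0.6])

```text
time: 21.73
position: [0.5618, 0.0149, 0.2409]
ee_rot: [-3.14, -0.003, 1.391]
contact_force: [1.0, 0.1, 0.5]
opening: 0.803
```

```bash
python3 - <<'E'
from h import *
from bench import r,snapshot
s=snapshot("wrist");cv2.imwrite("pics/w18.png",s["img"][:,:,::-1])
s=snapshot("side");cv2.imwrite("pics/side18.png",cv2.resize(s["img"][130:260,220:350,::-1],None,fx=5.5,fy=4.6,interpolation=cv2.INTER_CUBIC))
go(r,[.45,0,.3],1.391)
E
```

```text
t 21.83 pos [0.5596 0.015  0.2351] psi 1.391 op 0.8 F [ 0.5  0.1 -0.1] -> shift mm [ -34.2 -105.8  -63.9] yaw 0.0
```

View pics/w18.png

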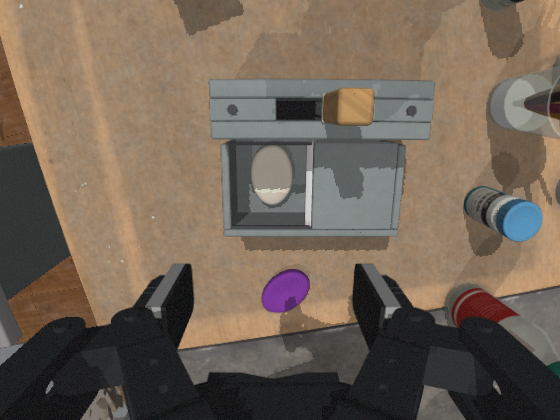

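View pics/side18.png

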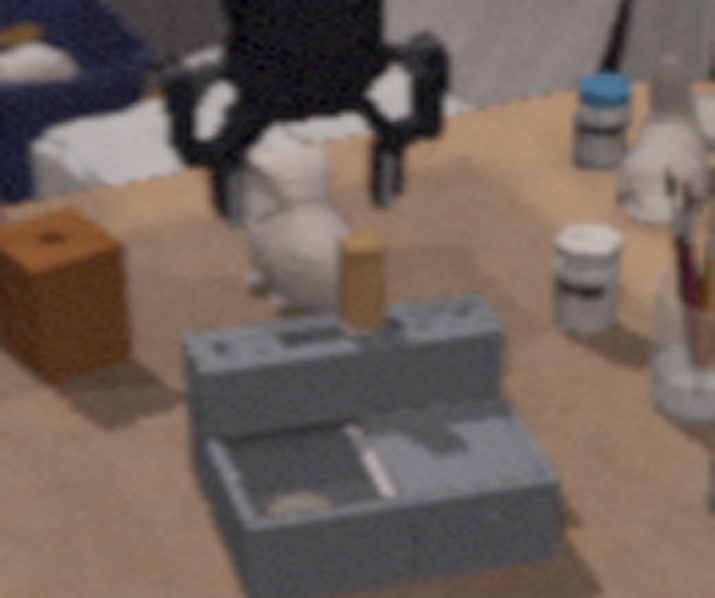

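The blank is inside the bin at (272,175), the rod is upright at (348,107), the shutter is open and the gripper is clear. I'll hand in.

```bash
python3 - <<'E'
from bench import r
print(r.sense()["joint_vel"].round(3)); print(r.sign_off())
E
```

```text
[-0.001  0.037  0.042  0.    -0.011  0.001]
the job is handed in; nothing more can be done
None
```

The job is done and handed in at about 22 s of the 59 s allowed; no verdict was reported.

- **Rod:** I took it from the stand and slid its tip along the slot floor. It dropped into the hole at about box x +11 mm. I pushed it down until the shoulder was on the housing, where it stopped under 20 N at the expected height. The shutter drew back and the rod stands upright on its own.
- **Blank:** I gripped the small oval plaster blank at its short sides and dropped it through the open mouth. The last wrist and side pictures show it on the bin floor, with the rod still standing, the shutter open and the gripper clear.

**What went wrong or disagreed:**
- **Missed grasp:** My first try at the blank closed on nothing. The fingertips stood about 20 to 30 mm farther back than the stated 8 mm ahead of the TCP. I left the blank where it was, lowered in small steps under camera and force checks, and gripped it on the second try.
- **Sliding force:** Force reached about 19 N while feeling along the slot, so I eased off. The rod had tilted slightly in the grip, and it stood upright after release.
- **Not checked at the end:** I took no final top picture to confirm that everything else stayed where it was. I saw nothing else move in the pictures I took.

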